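Seat a notched filter carrier in a keyed filtration stand

ROBOT

A 7-joint arm with a two-finger parallel gripper is mounted at the origin on the work surface. World frame = base frame: x ahead of the robot, y to its left, z up, the work surface at z = 0. Lengths are in mm, angles in rad, forces in N, time in s.
With the tool pointing down it reaches from about 350 to 900 mm from the base axis. Payload 7.2 kg.
Tool frame: the origin (TCP) lies midway between the tips of the shut fingers; the grasp point (between the pads) lies 19 mm behind it; z points along the fingers, x is the direction in which the jaws open and shut, and the axes are right-handed (so a half turn about z gives the same grasp; the last joint's range is limited). The gripper opens to 88 mm and grips with 3 to 60 N. Pads are 20 mm wide; open, the fingers measure 115 mm over their backs; the gripper's body (75 mm by 178 mm) begins 61 mm behind the grasp point.
Start: joints at [1.209, 0.411, -0.013, 1.596, 0.006, 1.134, -0.082], TCP at [180.983, -598.226, 222.653] pointing down, gripper open.
Joint ranges: [-2.95, 2.95], [-0.29, 1.99], [-1.47, 1.44], [0.14, 2.54], [-1.03, 4.17], [0.13, 1.85], [-2.86, 2.86]. Speed limits (rad/s): [2.39, 2.39, 3.01, 3.01, 3.14, 3.14, 3.14].

INTERFACE

Orientations are given as a unit quaternion [x, y, z, w].
In Python, from cell import read_state, grab_frame, finish_job gives the robot as it stands.
- The arm moves only by the tool play_rows, never from a script. Its argument "commands" is a list that holds one entry, the list of rows, each a list of 6 numbers: the shift along the tool's x, y, z in mm, then the turn, a rotation vector about the tool's x, y, z in rad. In form: [[[tx, ty, tz, ax, ay, az], ...]]. A call has 1 to 10 rows; each row shifts and turns the commanded pose from where the row before left it, along the tool's axes as they then stand; what a row does not reach is not made up. A row lasts 1/8 s, in which the tool goes at most 62.5 mm and 10.7 degrees, less where a joint would pass 70% of its speed; a pose out of reach is approached as far as the arm can. A call with a gripper value outside its range is refused whole. "fingers" is the gripper's target within -1 to 1 (fully open at 1, half-way at 0, shut at -1), set as the call begins (left out, the last holds). The fingers move at their own pace and stop on an object; "squeeze" is the grip in N (left out, the last holds). Time passes only in rows, so rows that do not move let the fingers close. It gives the time, the measured TCP pose, the force and the opening at its end, in the units of the state.
- read_state(): the state, without advancing time (a new reading comes with each control period).
- grab_frame(name): name is "scene" or "top" or "wrist"; returns a dict with "frame" (420x560x3 uint8, red, green, blue), "mtx" (3x3 intrinsics, pixels), "T" (4x4, takes a point from camera to world coordinates). Camera axes: x right, y down, z forward; pixel columns grow to the right and rows downward; lengths in mm; the calibration is good to about 2 mm. A picture is of the moment at which its call begins. There is no depth.
- finish_job(): hands the job in, once; it reports no verdict.
The state is a dict: "time_s": time; "qpos": joint angles; "joint_velocities": joint speeds; "effort": joint torques, N m; "position": TCP position; "tool_rot": TCP orientation; "wrist_force": force on the tool from outside, world axes, zero at the start; "moment": the same for the moment, N m; "grip_width": finger opening in mm.
Only numpy, scipy, OpenCV 4.12 (cv2) and the standard library are available. Lean on these libraries where they do the work, as an engineer would, in place of code of your own. Each camera call takes 0.05 s, during which the arm holds its last target.

TASK

Fit the loose amber filter carrier into the round collar of the white filtration stand: rest it lightly on the pins inside, turn it until its three uneven notches find the pins, and let it go fully home, level and flush with the collar's mouth, then let go of it. Be gentle: press and turn it with no more than about 10 N, and leave the beaker, the screw cap and the carton where they are.

Things in the scene. Friction and masses are not known exactly. Their poses are not given: they have to be found in the camera images.
- carrier_center (a point): Loose amber plastic carrier, 0.12 kg, upright: disc 60 mm across, 16 mm thick, with an upright flat grip on top 36 mm long (x), 14 mm thick (y), 16 to 60 mm above the underside. This point: on the axis, 30 mm above the underside; z up. Three 10 mm notches, cut through the disc and open at its edge, at 0, 85 and 205 degrees anticlockwise from above from its +x axis (along the grip).
- stand: White filtration stand, fixed to the bench: square base 112 mm wide, 16 mm high, and a round collar 84 mm in outside diameter, mouth 50 mm above the bench; a hose nipple sticks out on its +x side. Origin at the centre of its underside, on the collar's axis, z up. The bore is 62.4 mm in diameter; its top 7 mm flare out to about 70 mm.
- stand_mouth (a point): Centre of the collar in the plane of its mouth, 50 mm above the bench, axes as the stand. Fully home, the disc's top is flush with the mouth and carrier_center is 14 mm above this point; resting on the pin tops, 21 mm above.
- seat: Grey sprung seat, floor of the bore. Origin: centre of its top, 16 mm below the mouth; axes as the stand. Yields down up to 10 mm: from about 2.5 N, then 1.5 N/mm. Carries three steel pins, 7 mm thick, 7 mm high, flat-topped, 24 mm off axis, spaced like the notches. Their bearing is not measured: fixed within 40 degrees either way of the stand's axes. Notches pass them only within about 4 degrees.
- beaker_center (a point): Bystander: glass beaker, 64 mm across, 80 mm high; this point is 40 mm up its axis.
- cap_center (a point): Bystander: black ribbed screw cap, 46 mm across, 24 mm high; this point is half-way up.
- carton_center (a point): Bystander: closed white paper carton, 75 x 110 x 45 mm; this point is its centre.
There are look-alikes about, which are no part of the job. What is shaped like the part that bears carrier_center but blue is not meant.

How it is judged (in metres and radians):
At the end, for the whole second after the job is handed in: The carrier is at rest in the stand's collar with its notches over the pins: its axis within 4 mm of the collar's, its height within 2.5 mm above or 3.5 mm below flush (carrier_center 10.5 to 16.5 mm above stand_mouth), level within 0.06 rad, and let go (horizontal distance between carrier_center and stand_mouth below 0.004 m and z of carrier_center in the frame of stand_mouth between 0.0105 and 0.0165 m and angle between carrier_center's own z axis and vertical below 0.06 rad and linear speed of carrier below 0.02 m/s); the robot touches nothing.
It fails at once if the carrier is pressed or wrenched against the sprung seat and its pins with more than 13 N (contact force between carrier and seat above 13 N).
It fails at once if the carrier is pressed against the collar or base of the stand with more than 20 N (contact force between carrier and stand above 20 N).
It fails at once if the beaker, the screw cap or the carton is moved by more than 20 mm (distance of any of beaker_center, cap_center, carton_center from where it was at the start of the episode above 0.02 m).
It also fails if it takes over 72 s, if anything falls off the work surface, if the arm or the gripper's body presses on something with over 40 N, if the wrist force passes 120 N, or if a joint passes its speed limit or range.

## Working session

There is one attempt and no reset: what is moved stays moved. The work goes in short steps, Python scripts to look and compute and a tool call to move; the robot and the scene stay as the last step left them, time stands still between calls to the robot, and variables do not carry over. Pictures are saved under pics/ and viewed, and the job is handed in when it is done.

Besides the shell and the picture viewer there is one more tool, called after "Request:" as name([rows], argument=value, ...), one row to a line, values as JSON. play_rows: Moves the arm, as the interface text tells. Its arguments: {"type":"object","properties":{"commands":{"type":"array"},"fingers":{"type":"number"},"squeeze":{"type":"number"}},"required":["commands"]}

```bash
mkdir -p pics; python3 - <<'E'
from cell import *
import cv2
for n in ["scene","top","wrist"]:
    f=grab_frame(n); cv2.imwrite(f"pics/{n}0.png",f["frame"][:,:,::-1]); print(n,f["mtx"].round(1).tolist(),f["T"].round(3).tolist())
print(read_state())
E
```

```text
scene [[481.3, 0.0, 281.0], [0.0, 481.3, 208.6], [0.0, 0.0, 1.0]] [[-0.074, 0.553, -0.83, 1321.317], [0.997, 0.025, -0.072, -10.933], [-0.019, -0.833, -0.554, 581.942], [0.0, 0.0, 0.0, 1.0]]
top [[442.5, 0.0, 280.7], [0.0, 442.5, 213.2], [0.0, 0.0, 1.0]] [[-0.028, -0.984, 0.174, 441.674], [-0.999, 0.031, 0.015, -88.664], [-0.02, -0.174, -0.985, 928.198], [0.0, 0.0, 0.0, 1.0]]
wrist [[295.2, 0.0, 281.1], [0.0, 295.2, 209.5], [0.0, 0.0, 1.0]] [[0.29, -0.921, -0.26, 251.374], [-0.957, -0.279, -0.077, -576.744], [-0.002, 0.271, -0.963, 383.516], [0.0, 0.0, 0.0, 1.0]]
{'time_s': 0.15, 'qpos': array([ 1.20880885,  0.41172184, -0.01270231,  1.5968214 ,  0.00558056,
        1.13429974, -0.08217873]), 'joint_velocities': array([-0.00112171, -0.00259197,  0.00064062, -0.00339182,  0.00065894,
       -0.00094931, -0.00103972]), 'effort': array([ 1.03674462e-03, -5.88333750e+01,  6.41964264e-01, -2.91293460e+01,
       -5.38701459e-02,  1.57999783e-02,  1.40652401e-04]), 'position': array([ 180.84735281, -597.86991737,  222.01121297]), 'tool_rot': array([ 8.02996101e-01, -5.95983970e-01, -5.08168060e-04, -3.32921341e-04]), 'wrist_force': array([-0.07123062, -0.27260004,  0.39558234]), 'moment': array([-0.01466211,  0.00964987,  0.00905474]), 'grip_width': 87.64705817523055}
```

View pics/scene0.png

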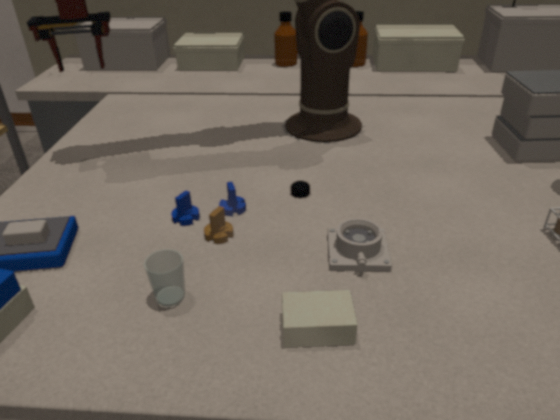

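View pics/top0.png

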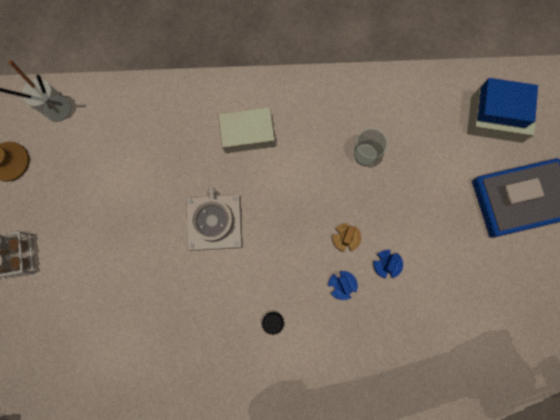

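View pics/wrist0.png

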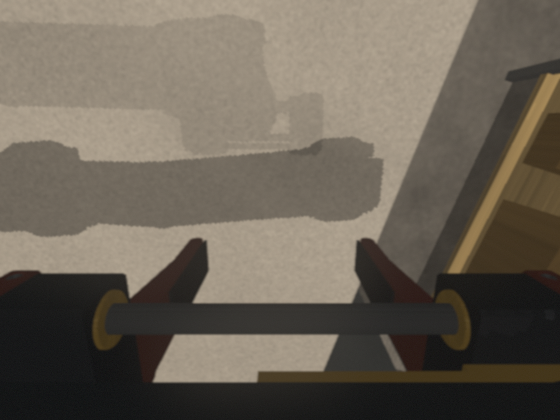

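Top view: amber carrier at (347,237), two blue look-alikes at (389,264) and (343,285), stand at (212,220), carton (247,129), beaker (369,150), cap (273,323). The carrier meant is the amber one.

```bash
cat > h.py <<'E'
import numpy as np, cv2
from cell import *
from scipy.spatial.transform import Rotation as R
def ray(f,u,v):
    d=f["T"][:3,:3]@np.linalg.inv(f["mtx"])@[u,v,1]; return f["T"][:3,3],d
def onz(f,u,v,z):
    o,d=ray(f,u,v); return o+d*(z-o[2])/d[2]
def proj(f,p):
    T=np.linalg.inv(f["T"]); q=f["mtx"]@(T[:3,:3]@np.array(p,float)+T[:3,3]); return q[:2]/q[2]
def crop(f,u,v,w,h,s,name):
    im=f["frame"][max(0,v-h):v+h,max(0,u-w):u+w,::-1]; cv2.imwrite("pics/"+name,cv2.resize(im,None,fx=s,fy=s,interpolation=cv2.INTER_CUBIC))
E
python3 - <<'E'
from h import *
f=grab_frame("top")
for n,u,v,z in [("amber",347,237,16),("stand",212,220,50),("carton",247,129,45),("beaker",369,150,40),("cap",273,323,24)]:
    print(n,onz(f,u,v,z).round(1))
crop(f,347,237,40,30,10,"t_amber.png")
crop(f,212,220,40,36,8,"t_stand.png")
hsv=cv2.cvtColor(f["frame"],cv2.COLOR_RGB2HSV)
print(hsv[237,340:354].tolist())
E
```

```text
amber [ 548.6 -210.6   16. ]
stand [587.4  63.5  50. ]
carton [779.6  -9.7  45. ]
beaker [ 726.4 -262.9   40. ]
cap [380.3 -53.5  24. ]
[[16, 156, 111], [16, 159, 101], [16, 154, 103], [17, 159, 85], [15, 165, 82], [16, 163, 108], [16, 156, 124], [16, 154, 129], [17, 165, 127], [17, 157, 130], [16, 161, 127], [16, 155, 117], [16, 161, 108], [17, 158, 123]]
```

View pics/t_amber.png

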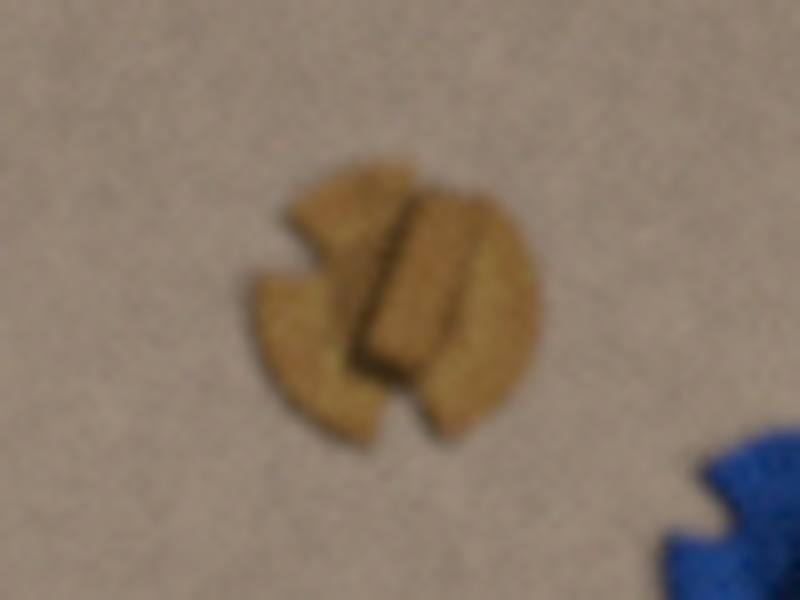

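View pics/t_stand.png

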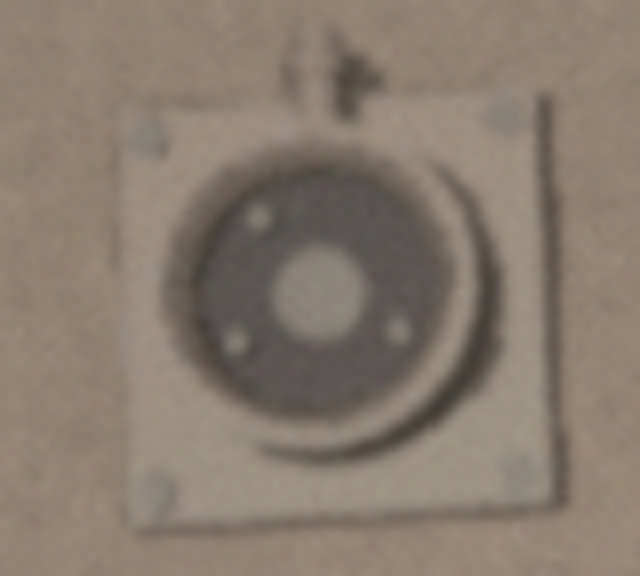

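The enlarged crop confirms the amber carrier: three uneven notches, grip running from about (346,243) to (352,228). All three pins are visible in the collar crop. Next I'll measure.

```bash
python3 - <<'E'
from h import *
f=grab_frame("top")
def fit(pts,ang,r):
    M=np.c_[np.cos(np.radians(ang)),np.sin(np.radians(ang))]*r
    P=pts[:,:2]; a=M-M.mean(0); b=P-P.mean(0)
    th=np.arctan2((a[:,0]*b[:,1]-a[:,1]*b[:,0]).sum(),(a*b).sum()); 
    Rm=np.array([[np.cos(th),-np.sin(th)],[np.sin(th),np.cos(th)]]); c=P.mean(0)-Rm@M.mean(0)
    return np.degrees(th),c,np.linalg.norm(P-(M@Rm.T+c),axis=1)
g=f["frame"]; 
# pins: bright blobs in the seat
gray=cv2.GaussianBlur(cv2.cvtColor(g,cv2.COLOR_RGB2GRAY),(0,0),1)
pins=[]
for u,v in [(204,211),(201,227),(222,225)]:
    w=gray[v-4:v+5,u-4:u+5].astype(float); w=np.clip(w-np.percentile(w,60),0,None)
    yy,xx=np.mgrid[v-4:v+5,u-4:u+5]; pins.append(((w*xx).sum()/w.sum(),(w*yy).sum()/w.sum()))
print(np.round(pins,1))
for P in (pins,[(204.25,211.1),(201.4,226.9),(221.75,225.25)]):
    print(fit(np.array([onz(f,u-.0,v,41) for u,v in P]),[0,85,205],24))
# disc & stand
hsv=cv2.cvtColor(g,cv2.COLOR_RGB2HSV)
m=cv2.inRange(hsv,(10,120,50),(25,255,255)); m[:, :300]=0; m[:,400:]=0
c=max(cv2.findContours(m,0,1)[0],key=cv2.contourArea); print(cv2.contourArea(c),cv2.minEnclosingCircle(c))
(u,v),r=cv2.minEnclosingCircle(c); print(onz(f,u,v,12),onz(f,u,v,8))
a=onz(f,307+37.5,207+37,60);b=onz(f,307+45,207+20,60)
print("grip",a,b)
for q in [(307+38,207+36.5,60),(307+45,207+19.5,60)]: pass
# grip top corners
q=[onz(f,307+x/10,207+y/10,60)[:2] for x,y in [(372,358),(408,378),(476,205),(420,190)]]
q=np.array(q);print(q.round(1),q.mean(0));d=(q[2]+q[3]-q[0]-q[1]);print(np.degrees(np.arctan2(d[1],d[0])),np.linalg.norm(d)/2)
n=np.array([onz(f,307+x/10,207+y/10,16)[:2] for x,y in [(325,262),(403,395)]]);print(n)
E
```

```text
[[203.9 210.9]
 [200.  227.4]
 [224.4 226.8]]
(np.float64(36.26063809789406), array([587.13634397,  65.72842087]), array([2.40352718, 3.19468665, 5.09439476]))
(np.float64(37.45894350737309), array([588.53809847,  66.38407391]), array([0.27072241, 0.28382844, 0.06901318]))
507.0 ((346.2298583984375, 237.3530731201172), 14.022333145141602)
[ 548.38024999 -209.47192939   12.        ] [ 548.8461154  -209.99936284    8.        ]
grip [ 529.78682059 -199.04986898   60.        ] [ 562.98586643 -215.6148341    60.        ]
[[ 532.2 -198.6]
 [ 528.  -205.4]
 [ 561.8 -220.7]
 [ 565.2 -209.8]] [ 546.79440853 -208.62566741]
-21.624049398906017 35.934249067910805
[[ 556.98498327 -195.51407803]
 [ 528.91672976 -210.11934094]]
```

```bash
cat >> h.py <<'E'
def plan(p,yaw):
    "shift in tool axes (before turn) and turn about tool z, to get TCP to p and tool x at yaw (deg); plus tilt error"
    s=read_state(); r=R.from_quat(s["tool_rot"]); 
    y=np.radians(yaw); tgt=R.from_matrix(np.array([[np.cos(y),np.sin(y),0],[np.sin(y),-np.cos(y),0],[0,0,-1]]))
    d=(r.inv()).apply(np.array(p)-s["position"]); w=(r.inv()*tgt).as_rotvec()
    X=r.as_matrix()[:,0]
    print("t",s["time_s"],"pos",s["position"].round(1),"yaw",np.degrees(np.arctan2(X[1],X[0])).round(2),"F",s["wrist_force"].round(2),"M",s["moment"].round(2),"grip",round(s["grip_width"],1))
    print("shift",d.round(1),"turn",w.round(4))
E
python3 -c "
from h import *
plan([548,-209,200],-111.6)"
```

```text
t 0.25 pos [ 180.9 -598.   222.2] yaw -73.16 F [ 0.53 -0.2  -0.97] M [ 0.02  0.   -0.01] grip 87.9
shift [-266.  -464.1   22.4] turn [4.000e-04 7.000e-04 6.708e-01]
```

Request:
play_rows([
  [[-20,-35,2,0,0,0],[-20,-35,2,0,0,0],[-20,-35,2,0,0,0],[-20,-35,2,0,0,0],[-20,-35,2,0,0,0],[-20,-35,2,0,0,0],[-20,-35,2,0,0,0],[-20,-35,2,0,0,0],[-20,-35,2,0,0,0],[-20,-35,2,0,0,0]],
])

```text
time_s: 1.5
position: [458.8, -304.5, 202.7]
tool_rot: [0.803, -0.596, 0.0, 0.0]
wrist_force: [0.3, 0.0, -0.4]
grip_width: 87.7
```

Request:
play_rows([
  [[-22,-38,1,0,0,0],[-22,-38,1,0,0,0],[-22,-38,0,0,0,0],[0,0,0,0,0,0.13],[0,0,0,0,0,0.13],[0,0,0,0,0,0.13],[0,0,0,0,0,0.14],[0,0,0,0,0,0.14],[0,0,0,0,0,0],[0,0,0,0,0,0]],
])

```text
time_s: 2.75
position: [548.0, -209.2, 200.6]
tool_rot: [-0.564, 0.826, 0.0, -0.0]
wrist_force: [-0.3, -0.1, -0.1]
grip_width: 87.7
```

```bash
python3 -c "
from h import *
plan([548,-209,200],-111.6)
f=grab_frame('wrist'); crop(f,280,210,280,210,1.4,'w1.png'); print(proj(f,[548,-209,16]))"
```

```text
t 2.75 pos [ 548.  -209.2  200.6] yaw -111.37 F [-0.25 -0.08 -0.08] M [ 0.05  0.06 -0.03] grip 87.7
shift [-0.1  0.1  0.6] turn [ 0.0001 -0.0001  0.004 ]
[280.758453   190.54913598]
```

View pics/w1.png

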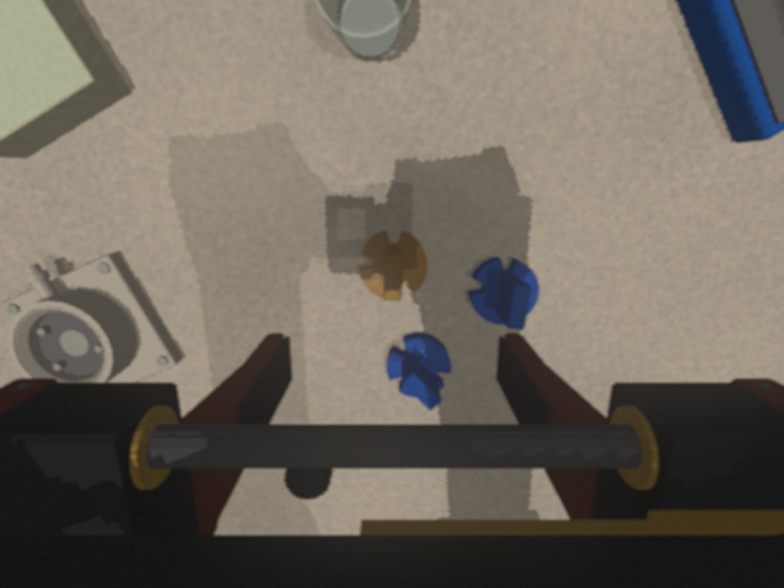

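Wrist view: amber carrier at about (281,190) full-frame, exactly where it projects (280.8,190.5). The grip points straight up the image, and the blue ones sit at (360,209) and (299,264).

```bash
python3 -c "
from h import *
f=grab_frame('wrist'); crop(f,281,190,40,30,10,'w1c.png'); g=f['frame']
hsv=cv2.cvtColor(g,cv2.COLOR_RGB2HSV)
m=cv2.inRange(hsv,(8,110,20),(25,255,255)); m[:150]=0;m[230:]=0
c=max(cv2.findContours(m,0,1)[0],key=cv2.contourArea);(u,v),r=cv2.minEnclosingCircle(c);print(cv2.contourArea(c),u,v,r,onz(f,u,v,14), r/295*np.linalg.norm(f['T'][:3,3]-[548,-209,14]))
for s in (-30,30):
  print(s, [proj(f,[548+18*a*np.cos(np.radians(-21.4)),-209+18*a*np.sin(np.radians(-21.4)),60]).round(1).tolist() for a in(-1,1)])
"
```

```text
863.0 281.1483154296875 188.36441040039062 23.712751388549805 [ 549.92449859 -210.29582409   14.        ] 28.6120226006031
-30 [[280.7, 215.6], [280.7, 182.4]]
30 [[280.7, 215.6], [280.7, 182.4]]
```

View pics/w1c.png

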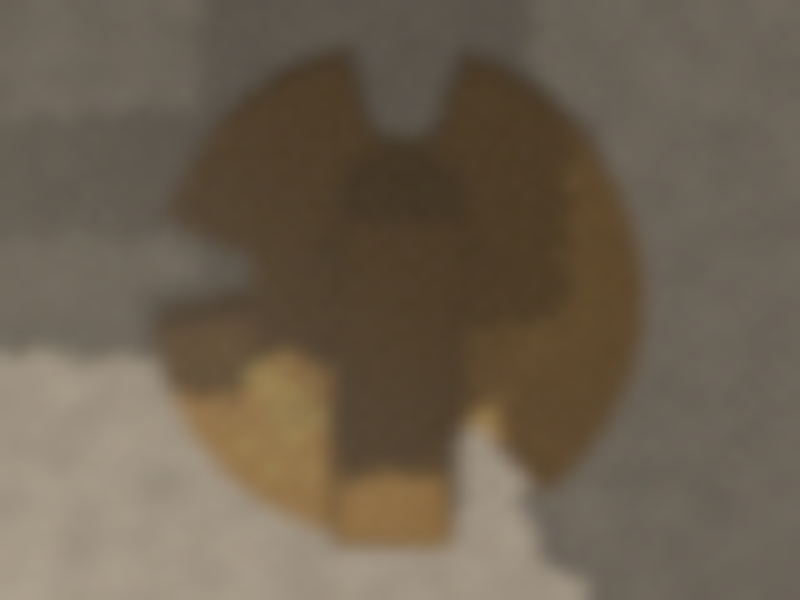

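Request:
play_rows([
  [[0,-1,40,0,0,0.005],[0,0,40,0,0,0],[0,0,35,0,0,0],[0,0,25,0,0,0],[0,0,15,0,0,0],[0,0,10,0,0,0],[0,0,7,0,0,0],[0,0,0,0,0,0]],
], fingers=0)

```text
time_s: 3.85
position: [549.1, -209.6, 28.7]
tool_rot: [-0.56, 0.828, -0.0, 0.0]
wrist_force: [0.5, 0.6, -0.3]
grip_width: 44.0
```

Request:
play_rows([
  [[0,0,0,0,0,0],[0,0,0,0,0,0],[0,0,0,0,0,0],[0,0,0,0,0,0],[0,0,0,0,0,0],[0,0,0,0,0,0]],
], fingers=-1, squeeze=12)

```text
time_s: 4.6
position: [549.2, -209.5, 29.0]
tool_rot: [-0.56, 0.828, -0.0, 0.0]
wrist_force: [-0.9, 1.3, 4.5]
grip_width: 13.6
```

```bash
python3 -c "
from h import *
plan([549,-210,28],-111.6)
f=grab_frame('wrist'); crop(f,280,230,200,150,2,'w2.png')
f=grab_frame('top'); crop(f,347,230,50,40,8,'t2.png')"
```

```text
t 4.6 pos [ 549.2 -209.5   29. ] yaw -111.84 F [-0.9   1.27  4.49] M [0.21 0.16 0.04] grip 13.6
shift [ 0.5 -0.   1. ] turn [-0.0004  0.0001 -0.0041]
```

View pics/w2.png

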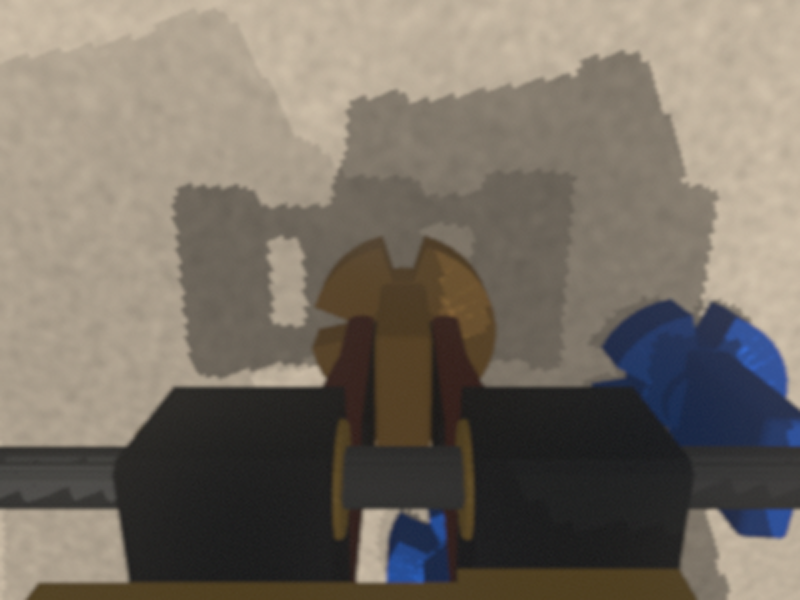

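Carrier gripped: opening 13.6 mm, grip squarely between the pads in the wrist view. Lifting it and moving above the collar.

Request:
play_rows([
  [[0,0,-5,0,0,0],[0,0,-10,0,0,0],[0,0,-20,0,0,0],[0,0,-25,0,0,0],[0,0,-25,0,0,0],[0,0,-15,0,0,0],[0,0,0,0,0,0],[0,0,0,0,0,0]],
])

```text
time_s: 5.7
position: [548.4, -209.5, 127.8]
tool_rot: [-0.56, 0.828, 0.0, -0.0]
wrist_force: [0.4, 0.4, -1.6]
grip_width: 13.9
```

```bash
python3 -c "
from h import *
plan([588.5,66.4,125],-52.5)
f=grab_frame('wrist'); crop(f,280,230,200,150,2,'w3.png')"
```

```text
t 5.7 pos [ 548.4 -209.5  127.8] yaw -111.84 F [ 0.37  0.42 -1.58] M [ 0.06 -0.    0.04] grip 13.9
shift [-271.    65.4    2.9] turn [ 1.2000e-03  5.0000e-04 -1.0357e+00]
```

View pics/w3.png

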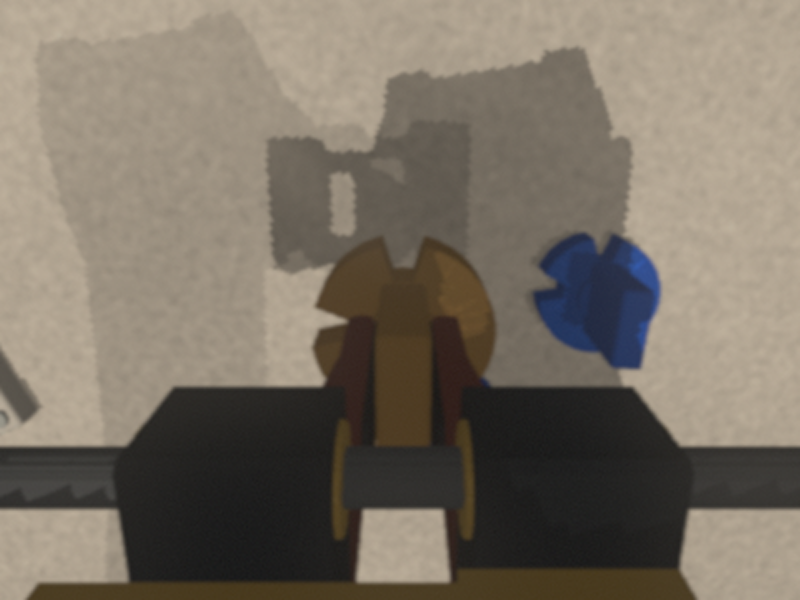

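Request:
play_rows([
  [[-20,11,0,0,0,0],[-30,18,0,0,0,-0.1],[-35,15,0,0,0,-0.15],[-45,10,0,0,0,-0.15],[-40,-5,0,0,0,-0.15],[-30,-10,0,0,0,-0.15],[0,0,0,0,0,-0.15],[0,0,0,0,0,-0.15],[0,0,0,0,0,-0.036],[0,0,0,0,0,0]],
])

```text
time_s: 7.0
position: [540.6, 3.3, 128.5]
tool_rot: [0.897, -0.442, -0.0, -0.0]
wrist_force: [-0.6, 0.2, -2.7]
grip_width: 14.0
```

```bash
python3 -c "
from h import *
plan([517,11,127],-52.5)
f=grab_frame('wrist'); crop(f,280,210,280,210,1.4,'w4.png')
print([proj(f,[588.5,66.4,z]) for z in (34,50)])"
```

```text
t 7.0 pos [540.6   3.3 128.5] yaw -52.49 F [-0.63  0.16 -2.68] M [-0.05  0.   -0.04] grip 14.0
shift [-20.5  14.    1.5] turn [0.0002 0.0005 0.0001]
[array([256.23537867, 122.91382667]), array([254.54703236, 122.67630713])]
```

View pics/w4.png

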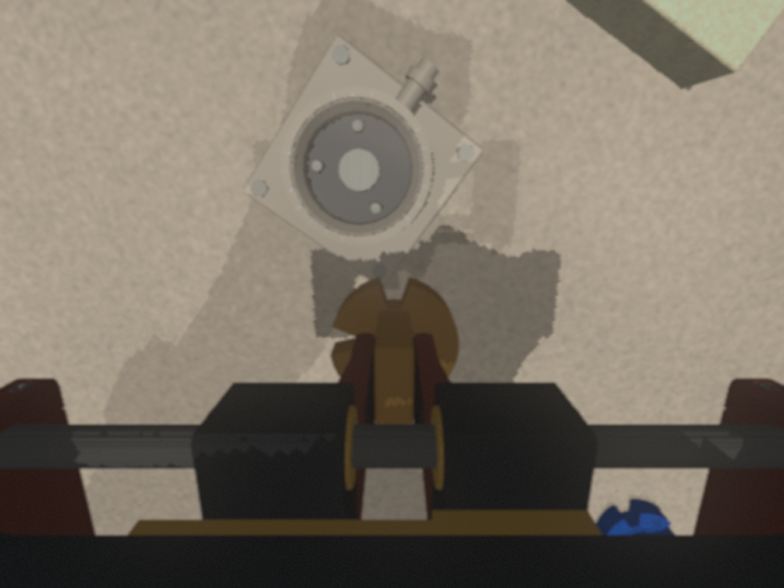

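Whole collar visible: seat disc centred at about (256,121) full-frame. Pins at (256,90), (226,119) and (269,149).

```bash
python3 - <<'E'
from h import *
f=grab_frame('wrist'); crop(f,256,121,64,56,6,'w4c.png')
f=grab_frame('wrist'); crop(f,282,240,60,50,7,'w4d.png')
E
```

```text
(no output)
```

View pics/w4c.png

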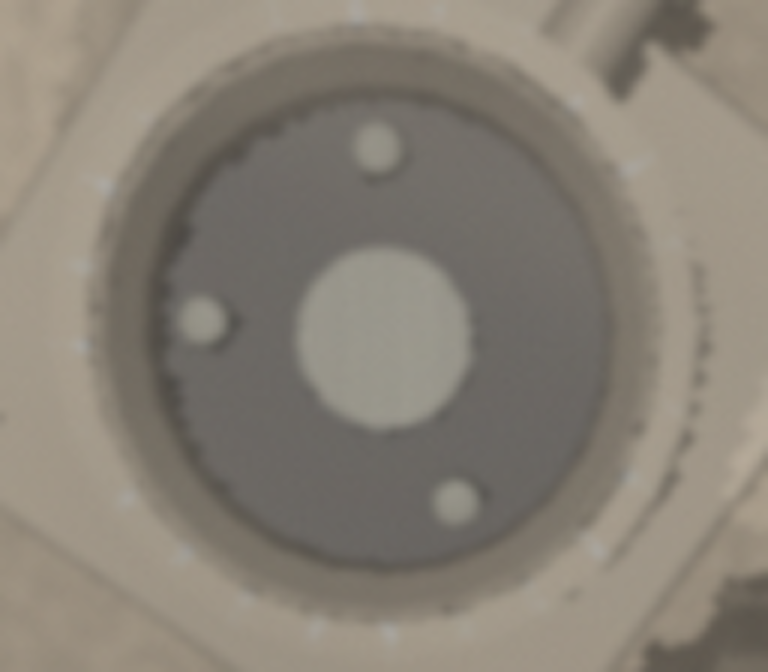

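View pics/w4d.png

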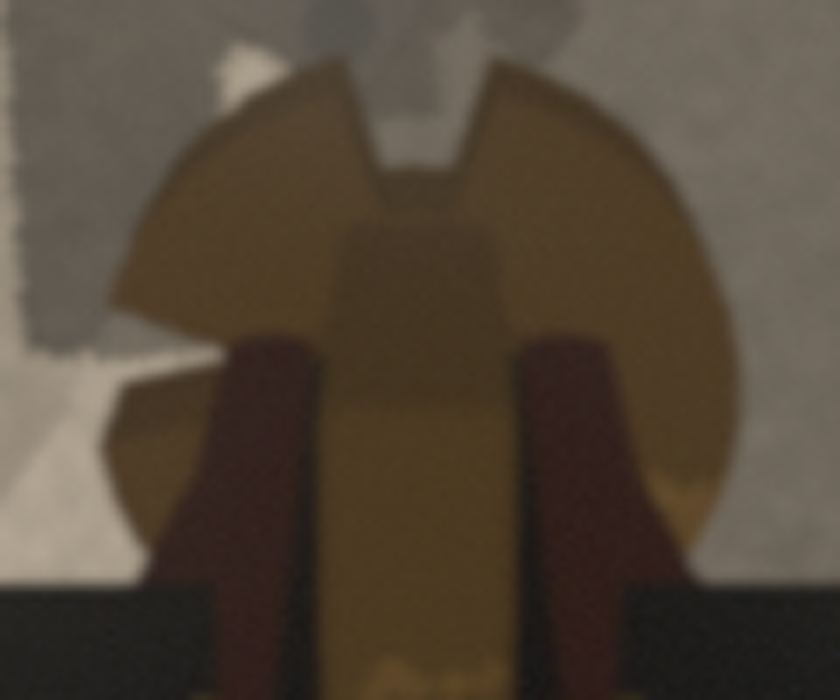

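```bash
python3 - <<'E'
from h import *
from scipy.optimize import least_squares
f=grab_frame('wrist')
def fit(pts,ang,r):
    M=np.c_[np.cos(np.radians(ang)),np.sin(np.radians(ang))]*r
    P=pts[:,:2]; a=M-M.mean(0); b=P-P.mean(0)
    th=np.arctan2((a[:,0]*b[:,1]-a[:,1]*b[:,0]).sum(),(a*b).sum()); 
    Rm=np.array([[np.cos(th),-np.sin(th)],[np.sin(th),np.cos(th)]]); c=P.mean(0)-Rm@M.mean(0)
    return np.degrees(th).round(2),c.round(2),np.linalg.norm(P-(M@Rm.T+c),axis=1).round(2)
px=lambda x,y,s,u0,v0:(x/s-.5+.5/s+u0,y/s-.5+.5/s+v0)
P=np.array([onz(f,*px(x,y,6,192,65),41) for x,y in [(377,148),(203,322),(456,502)]])
print("pins",fit(P,[0,85,205],24))
def circ(q):
    q=np.array(q)[:,:2]; r=least_squares(lambda p:np.hypot(*(q-p[:2]).T)-p[2],[*q.mean(0),30]); return r.x.round(2),np.abs(r.fun).max().round(2)
print("hole",circ([onz(f,*px(x,y,6,192,65),34) for x,y in [(298,338),(470,338),(384,247),(384,430),(323,274),(445,402)]]))
# bore top of 62.4 bore at z=43 / seat edge outline, right/bottom side points of seat rim z=34
print("flare",circ([onz(f,*px(x,y,6,192,65),50) for x,y in [(97,330),(658,330),(380,33),(385,615),(175,130),(580,130),(175,530),(580,535)]]))
s=read_state(); zb=s["position"][2]-29.0
q=[onz(f,*px(x,y,7,222,190),zb) for x,y in [(345,57),(492,57),(112,305),(185,152),(660,165),(722,280),(740,390),(255,100),(590,105)]]
c,e=circ(q); print("disc silhouette (bottom edge)",c,e)
q=[onz(f,*px(x,y,7,222,190),zb) for x,y in [(345,57),(492,57),(112,305),(185,152),(660,165),(722,280),(255,100),(590,105)]]
q=np.array(q)[:,:2];r=least_squares(lambda p:np.hypot(*(q-p).T)-30,q.mean(0));print("r=30",r.x,r.fun.round(2))
r0=R.from_quat(s["tool_rot"]); print("in tool",r0.inv().apply(np.r_[r.x,zb]-s["position"]).round(2), r0.inv().apply(np.r_[c[:2],zb]-s["position"]).round(2))
# notch direction 0: midpoint of corners
n=(onz(f,*px(345,57,7,222,190),zb)+onz(f,*px(492,57,7,222,190),zb))/2
d=n[:2]-r.x; print("notch0 bearing",np.degrees(np.arctan2(d[1],d[0])))
# grip edges at top z
gz=zb+60
for x,y in [(320,600),(518,600),(318,690),(519,690),]: print(r0.inv().apply(onz(f,*px(x,y,7,222,190),gz)-s["position"]).round(2))
E
```

```text
pins (np.float64(37.22), array([589.77,  67.07]), array([0.08, 0.12, 0.19]))
hole (array([589.68,  67.14,  11.98]), np.float64(0.2))
flare (array([589.8 ,  66.48,  36.31]), np.float64(0.69))
disc silhouette (bottom edge) [538.9    0.92  31.12] 0.72
r=30 [539.89664147   1.96085913] [ 0.24  0.25  0.35  0.06 -0.13  0.5  -0.37 -0.34]
in tool [-0.03  1.31 29.  ] [ 0.19  2.73 29.  ]
notch0 bearing 37.43281861999688
[ -6.9   -3.36 -31.  ]
[  6.97  -3.37 -31.  ]
[ -7.13   3.71 -31.  ]
[  7.13   3.71 -31.  ]
```

```bash
python3 -c "
from h import *
plan([590.7,67.8,95],-52.7)"
```

```text
t 7.2 pos [541.    2.7 128.6] yaw -52.52 F [-0.57 -0.05 -0.93] M [-0.   -0.03  0.01] grip 13.8
shift [-21.4 -79.1  33.6] turn [ 0.     -0.0001  0.0031]
```

Request:
play_rows([
  [[-3,-10,0,0,0,0.003],[-5,-20,0,0,0,0],[-6,-22,0,0,0,0],[-5,-17,0,0,0,0],[-2.4,-10,0,0,0,0],[0,0,12,0,0,0],[0,0,12,0,0,0],[0,0,9.6,0,0,0],[0,0,0,0,0,0],[0,0,0,0,0,0]],
])

```text
time_s: 8.45
position: [590.9, 67.4, 95.2]
tool_rot: [0.896, -0.444, 0.0, -0.0]
wrist_force: [0.5, 0.1, -1.1]
grip_width: 14.0
```

```bash
python3 -c "
from h import *
plan([590.7,67.8,82],-52.7);plan([590.7,67.8,82],-52.7)
f=grab_frame('wrist'); crop(f,280,230,70,55,6,'w5.png')
f=grab_frame('scene'); crop(f,358,235,60,50,7,'s5.png')"
```

```text
t 8.45 pos [590.9  67.4  95.2] yaw -52.68 F [ 0.55  0.14 -1.15] M [-0.08 -0.05  0.04] grip 14.0
shift [-0.5 -0.1 13.2] turn [-0.0002 -0.0001  0.0004]
t 8.45 pos [590.9  67.4  95.2] yaw -52.68 F [ 0.55  0.14 -1.15] M [-0.08 -0.05  0.04] grip 14.0
shift [-0.5 -0.1 13.2] turn [-0.0002 -0.0001  0.0004]
```

View pics/w5.png

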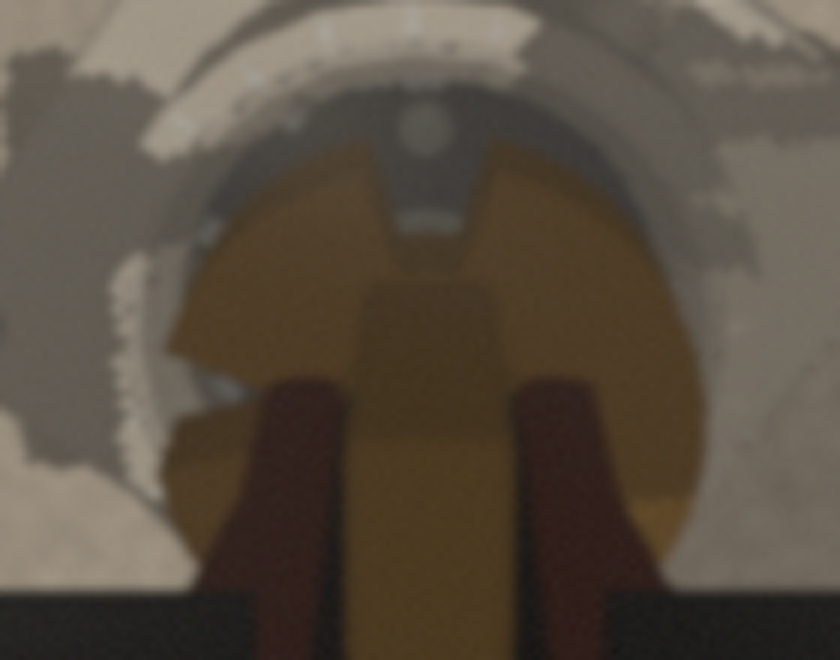

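View pics/s5.png

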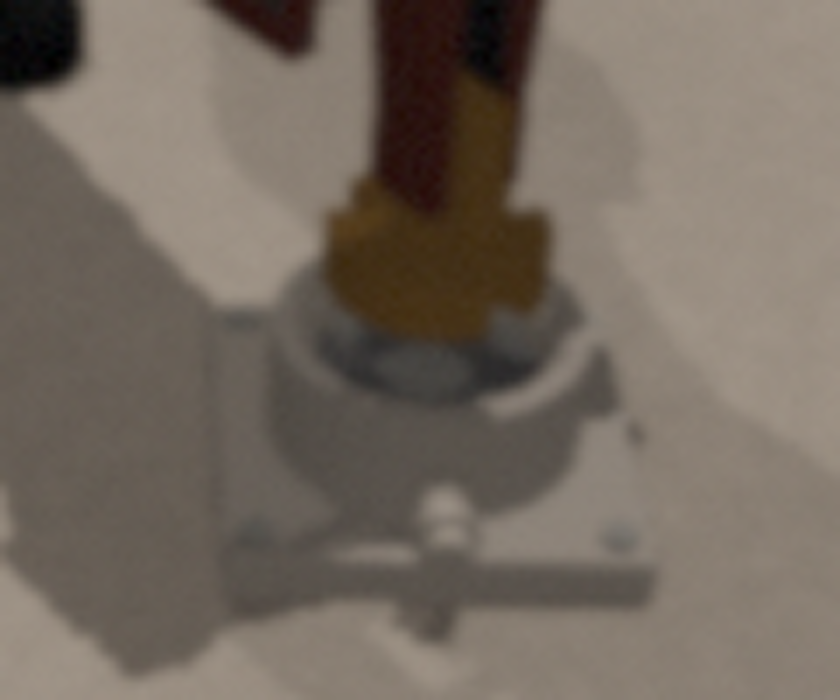

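Pin 0 sits squarely within the notch in the wrist view, at crop (426,130) → px (281,197). Lowering slowly.

Request:
play_rows([
  [[-0.3,0,5,0,0,0],[0,0,5,0,0,0],[0,0,3,0,0,0],[0,0,1.5,0,0,0],[0,0,1.5,0,0,0],[0,0,1.5,0,0,0],[0,0,0,0,0,0]],
])

```text
time_s: 9.43
position: [590.6, 67.8, 77.5]
tool_rot: [0.896, -0.444, -0.0, 0.0]
wrist_force: [-0.3, 0.2, -2.3]
grip_width: 13.7
```

```bash
python3 -c "
from h import *
plan([590.7,67.8,63],-52.7)
f=grab_frame('wrist'); crop(f,280,230,70,55,6,'w6.png')"
```

```text
t 9.425 pos [590.6  67.8  77.5] yaw -52.66 F [-0.3   0.17 -2.29] M [ 0.02 -0.    0.  ] grip 13.7
shift [ 0.  -0.1 14.5] turn [ 0.0001 -0.      0.0008]
```

View pics/w6.png

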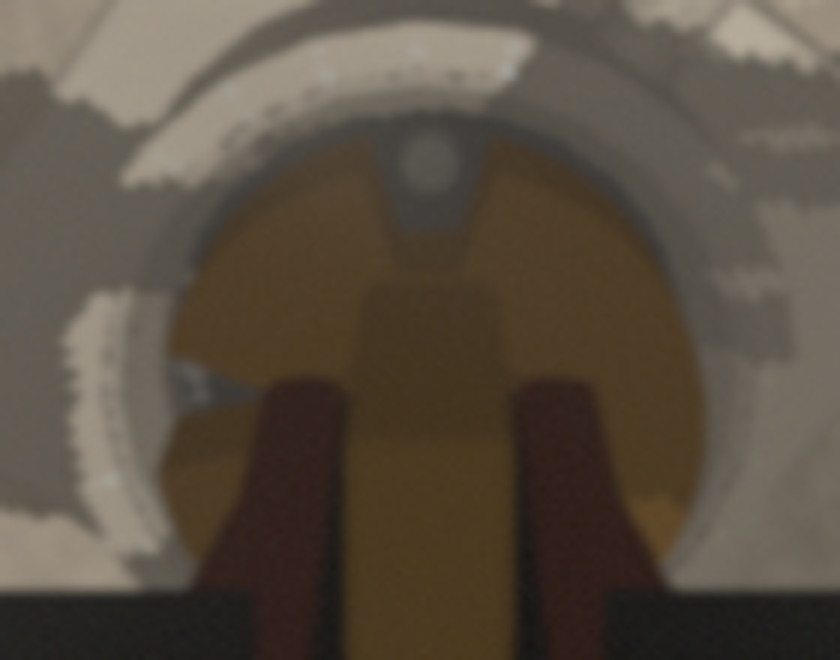

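Pin 0 stays centred in its notch, and the disc looks concentric with the collar. Continuing in about 1 mm steps.

Request:
play_rows([
  [[0,0,1,0,0,0],[0,0,1,0,0,0],[0,0,1,0,0,0],[0,0,1,0,0,0],[0,0,0,0,0,0]],
])

```text
time_s: 10.1
position: [590.6, 67.8, 73.4]
tool_rot: [0.896, -0.443, -0.0, 0.0]
wrist_force: [0.0, 0.0, -1.3]
grip_width: 14.2
```

Request:
play_rows([
  [[0,0,1,0,0,0],[0,0,1,0,0,0],[0,0,0.5,0,0,0],[0,0,0,0,0,0],[0,0,0,0,0,0]],
])

```text
time_s: 10.72
position: [590.6, 67.8, 71.1]
tool_rot: [0.896, -0.443, 0.0, 0.0]
wrist_force: [-0.3, 1.0, -1.1]
grip_width: 13.9
```

Request:
play_rows([
  [[0,0,0.5,0,0,0],[0,0,0.5,0,0,0],[0,0,0,0,0,0]],
])

```text
time_s: 11.1
position: [590.6, 67.8, 70.0]
tool_rot: [0.896, -0.443, -0.0, 0.0]
wrist_force: [-0.5, -0.6, -1.2]
grip_width: 13.9
```

```bash
python3 -c "
from h import *
plan([590.7,67.8,63],-52.7)
f=grab_frame('wrist'); crop(f,280,230,70,55,6,'w7.png')"
```

```text
t 11.1 pos [590.6  67.8  70. ] yaw -52.65 F [-0.51 -0.62 -1.23] M [-0.    0.04 -0.  ] grip 13.9
shift [ 0.1 -0.1  7. ] turn [0.0001 0.     0.0008]
```

View pics/w7.png

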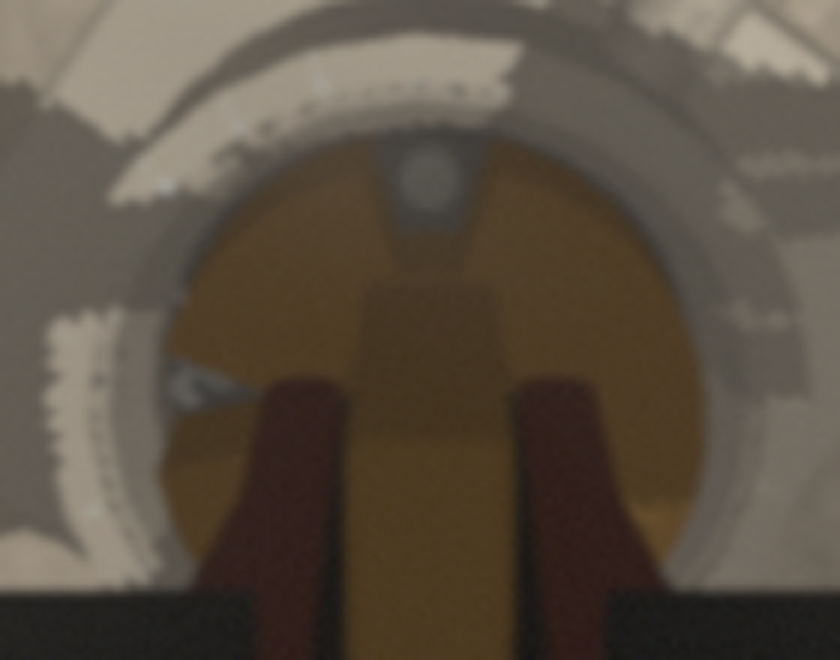

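Request:
play_rows([
  [[0,0,0.5,0,0,0],[0,0,0.5,0,0,0],[0,0,0,0,0,0]],
])

```text
time_s: 11.52
position: [590.6, 67.8, 69.0]
tool_rot: [0.896, -0.443, -0.0, 0.0]
wrist_force: [-1.1, -0.0, -0.8]
grip_width: 14.0
```

Request:
play_rows([
  [[0,0,0.5,0,0,0],[0,0,0.5,0,0,0],[0,0,0,0,0,0]],
])

```text
time_s: 11.9
position: [590.6, 67.8, 68.0]
tool_rot: [0.896, -0.443, -0.0, 0.0]
wrist_force: [-1.3, -0.4, -0.7]
grip_width: 13.9
```

Request:
play_rows([
  [[0,0,0.5,0,0,0],[0,0,0.5,0,0,0],[0,0,0,0,0,0]],
])

```text
time_s: 12.28
position: [590.6, 67.8, 67.0]
tool_rot: [0.896, -0.443, -0.0, 0.0]
wrist_force: [-0.0, 0.2, -1.1]
grip_width: 13.9
```

Request:
play_rows([
  [[0,0,0.5,0,0,0],[0,0,0.5,0,0,0],[0,0,0,0,0,0]],
])

```text
time_s: 12.65
position: [590.6, 67.8, 66.0]
tool_rot: [0.896, -0.444, -0.0, 0.0]
wrist_force: [-0.1, -0.5, -1.7]
grip_width: 14.0
```

Request:
play_rows([
  [[0,0,0.5,0,0,0],[0,0,0.5,0,0,0],[0,0,0,0,0,0]],
])

```text
time_s: 13.02
position: [590.6, 67.8, 65.0]
tool_rot: [0.896, -0.443, -0.0, 0.0]
wrist_force: [-0.2, -0.3, -0.8]
grip_width: 14.2
```

No resistance well below the pin tops, so the notches have taken the pins.

Request:
play_rows([
  [[0,0,0.5,0,0,0],[0,0,0.5,0,0,0],[0,0,0,0,0,0]],
])

```text
time_s: 13.4
position: [590.6, 67.8, 64.0]
tool_rot: [0.896, -0.443, -0.0, 0.0]
wrist_force: [-0.5, -1.2, -1.1]
grip_width: 13.8
```

Request:
play_rows([
  [[0,0,0.5,0,0,0],[0,0,0.5,0,0,0],[0,0,0,0,0,0]],
])

```text
time_s: 13.78
position: [590.6, 67.8, 63.0]
tool_rot: [0.896, -0.443, 0.0, 0.0]
wrist_force: [0.7, -0.2, -1.3]
grip_width: 14.2
```

```bash
python3 -c "
from h import *
plan([590.7,67.8,63],-52.7)
f=grab_frame('wrist'); crop(f,280,230,70,55,6,'w8.png')
f=grab_frame('scene'); crop(f,358,235,60,50,7,'s8.png')"
```

```text
t 13.775 pos [590.6  67.8  63. ] yaw -52.65 F [ 0.72 -0.2  -1.33] M [ 0.   -0.01 -0.03] grip 14.2
shift [ 0.1 -0.   0. ] turn [ 0.     -0.      0.0008]
```

View pics/w8.png

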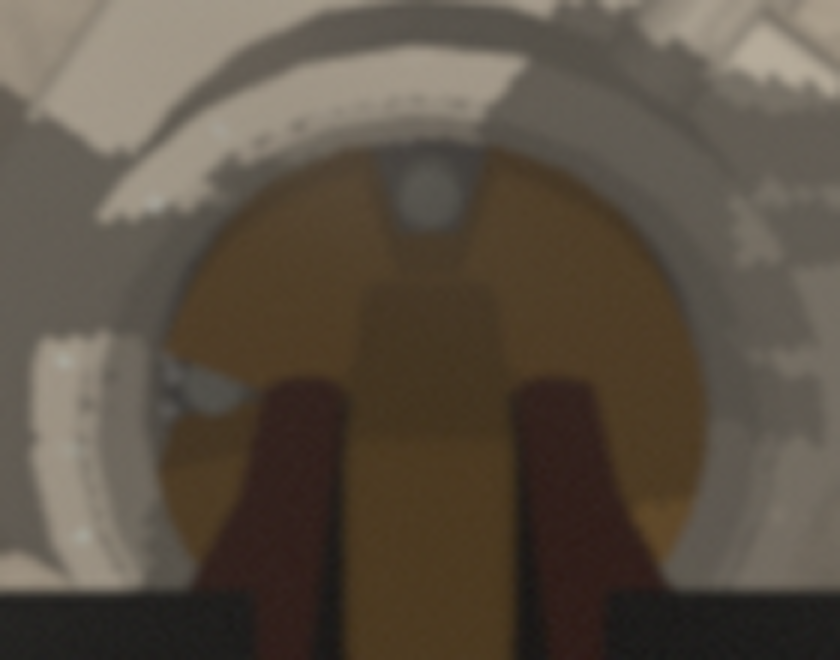

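View pics/s8.png

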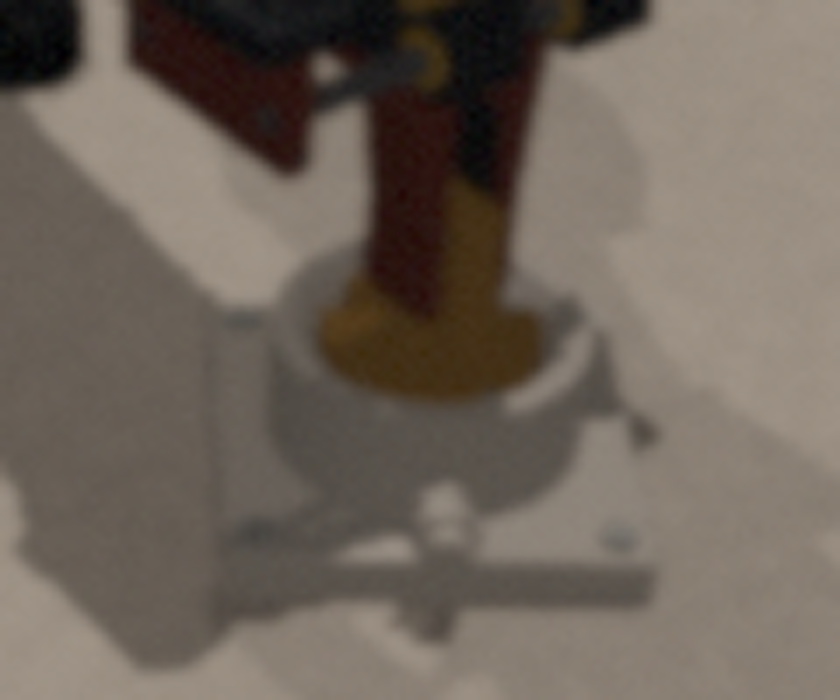

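The disc looks flush, with two pins visible in their notches. There's no seat reaction yet, so I'll go on in half-millimetres until it is felt.

Request:
play_rows([
  [[0,0,0.5,0,0,0],[0,0,0,0,0,0]],
])

```text
time_s: 14.12
position: [590.7, 67.9, 62.7]
tool_rot: [0.896, -0.443, 0.0, -0.0]
wrist_force: [-1.4, -0.5, 0.9]
grip_width: 14.0
```

Request:
play_rows([
  [[0,0,0.5,0,0,0],[0,0,0,0,0,0]],
])

```text
time_s: 14.38
position: [590.7, 67.9, 62.2]
tool_rot: [0.896, -0.443, 0.0, -0.0]
wrist_force: [-1.3, -0.6, 2.8]
grip_width: 14.1
```

Request:
play_rows([
  [[0,0,0.5,0,0,0],[0,0,0,0,0,0]],
])

```text
time_s: 14.62
position: [590.7, 67.8, 61.6]
tool_rot: [0.896, -0.443, 0.0, -0.0]
wrist_force: [-1.3, -0.3, 3.1]
grip_width: 13.6
```

Contact is felt at the expected height (about 4 N at TCP z 61.6 to 62). Releasing and withdrawing.

Request:
play_rows([
  [[0,0,0,0,0,0],[0,0,0,0,0,0],[0,0,0,0,0,0],[0,0,0,0,0,0],[0,0,0,0,0,0]],
], fingers=0)

```text
time_s: 15.25
position: [590.7, 67.8, 61.5]
tool_rot: [0.896, -0.444, 0.0, -0.0]
wrist_force: [0.2, -0.1, -0.6]
grip_width: 44.3
```

Request:
play_rows([
  [[0,0,-5,0,0,0],[0,0,-10,0,0,0],[0,0,-20,0,0,0],[0,0,-25,0,0,0],[0,20,-25,0,0,0],[0,30,-15,0,0,0],[0,30,-10,0,0,0],[0,20,0,0,0,0],[0,0,0,0,0,0],[0,0,0,0,0,0]],
])

```text
time_s: 16.5
position: [511.8, 7.8, 171.5]
tool_rot: [0.896, -0.443, 0.0, -0.0]
wrist_force: [0.2, 0.7, -0.7]
grip_width: 44.4
```

```bash
python3 -c "
from h import *
plan([590.7,67.8,63],-52.7)
f=grab_frame('wrist'); crop(f,280,210,280,210,1.4,'w9.png'); u,v=proj(f,[589.7,67,50]).astype(int);print(u,v); crop(f,int(u),int(v),60,50,7,'w9c.png')
f=grab_frame('scene'); crop(f,358,235,60,50,7,'s9.png')
f=grab_frame('top');cv2.imwrite('pics/t9.png',f['frame'][:,:,::-1])"
```

```text
t 16.5 pos [511.8   7.8 171.5] yaw -52.63 F [ 0.19  0.73 -0.69] M [ 0.    0.01 -0.02] grip 44.4
shift [  0.2 -99.1 108.5] turn [-0.0006  0.0002  0.0012]
281 98
```

View pics/w9c.png

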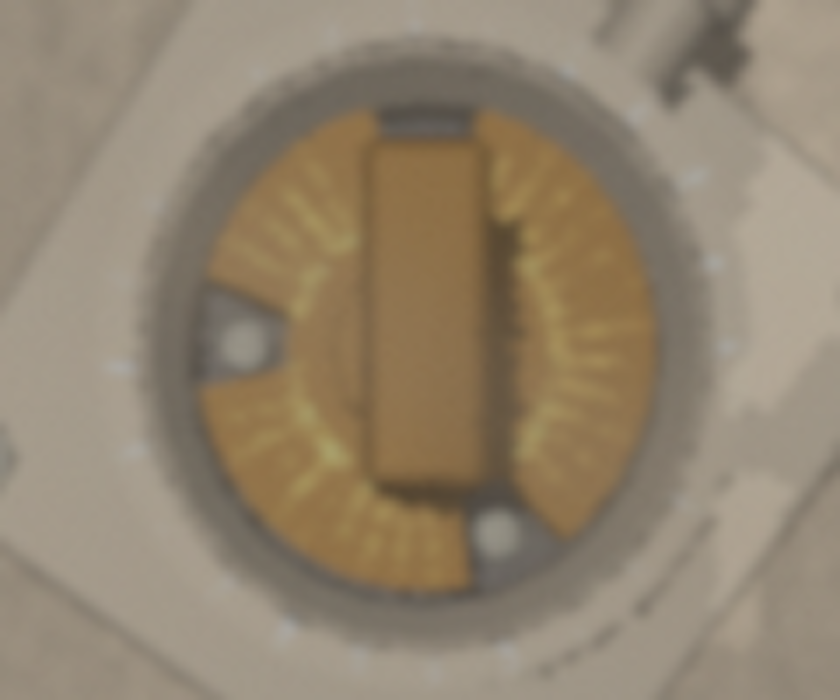

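View pics/s9.png

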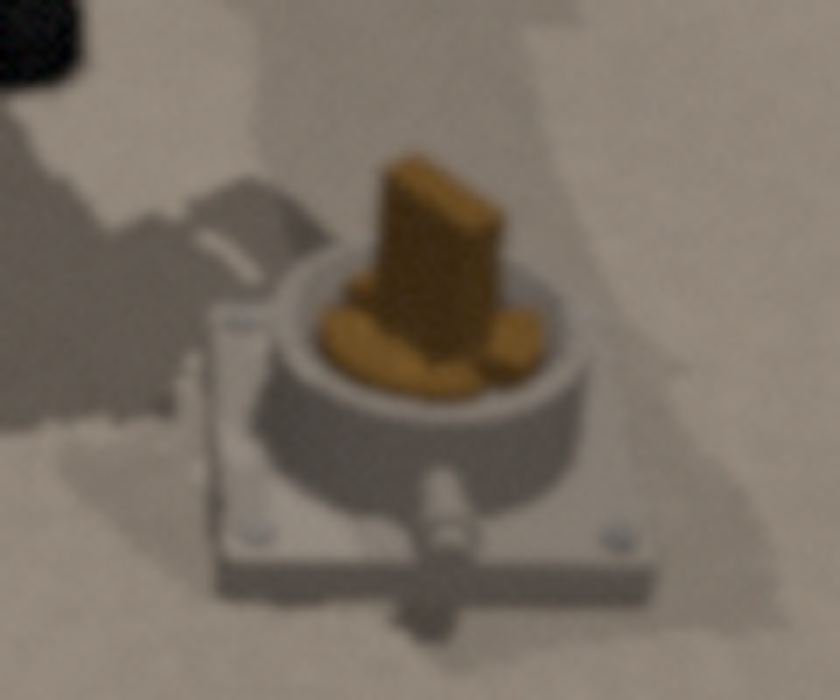

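View pics/t9.png

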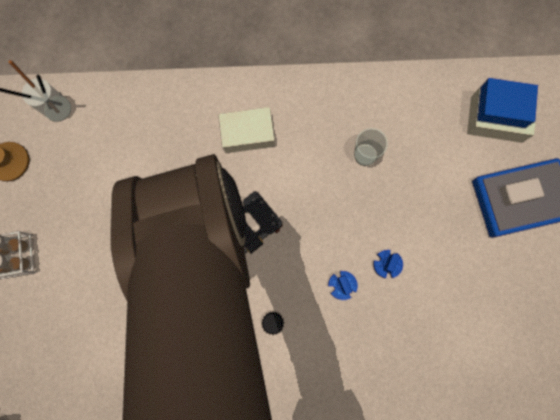

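All three bystanders are at their original top-view pixels: carton (247,129), beaker (369,150), cap (273,323). The wrist view shows pins in the notches at crop (243,341) and (496,530). I'll check the height by triangulating the grip's top.

```bash
python3 - <<'E'
from h import *
w=grab_frame('wrist');s=grab_frame('scene')
px=lambda x,y,u0,v0:(x/7-.43+u0,y/7-.43+v0)
def tri(a,b):
    o1,d1=ray(w,*px(*a,221,48));o2,d2=ray(s,*px(*b,298,185))
    t=np.linalg.lstsq(np.c_[d1,-d2],o2-o1,rcond=None)[0];p,q=o1+d1*t[0],o2+d2*t[1];return ((p+q)/2).round(1),np.linalg.norm(p-q).round(1)
print("grip top centre",tri((428,313),(446,191)), "expect [589.7,67,94]")
print("wrist on z=94",onz(w,*px(428,313,221,48),94).round(1))
q=[onz(w,*px(x,y,221,48),94) for x,y in [(428,140),(428,487)]];print("grip length",np.linalg.norm(q[0]-q[1]))
E
```

```text
grip top centre (array([590.4,  69.8,  91.6]), np.float64(4.1)) expect [589.7,67,94]
wrist on z=94 [590.   67.6  94. ]
grip length 35.038707837715
```

```bash
python3 -c "
from cell import *
print(finish_job())"
```

```text
the job is handed in; nothing more can be done
None
```

The amber carrier is seated in the stand's collar and let go of, and the job was handed in at about 17 s of the 72 s allowed.

I gripped it at about 12 N and turned it about 59° in the air to the pin bearing measured from the cameras (about 37°). It then went straight down in small steps. It never needed to rest and turn on the pin tops, because the notches passed the pins first time. I released it once the seat was felt, at about 4–5 N.

**Checks before handing in:**
- **Fit:** the wrist view showed pins in two of the notches; the third notch was partly hidden behind the grip. The disc sat concentric with the collar.
- **Centring and level:** the grip's top came out within about 0.7 mm of the collar's axis. It looked level in both views, but I did not measure the tilt.
- **Height:** the seat was first felt at the tool height expected for fully home.
- **Bystanders:** the carton, beaker and cap were at the same top-view pixels as at the start.

**One weak check:** triangulating the grip's top from two views gave 91.6 mm, against 94 mm expected. Those two sight lines missed each other by 4.1 mm, so that figure is rough. It still rules out the carrier resting on the pin tops, where it would read 101 mm.

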